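# Brake lever travel check on the bench stand

### The job

Check the brake lever on the handlebar stub: press the lever in towards the grip with the outside of the fingers until it comes up against its stop, let it spring all the way back out, then press it in to its stop once more and finish while still holding it there, so that one can see it stops short of the bar. Only push the lever from its outer side, without forcing it; do not pinch it or touch the rubber grip, and leave the jar, can, cup and wrench where they stand.

Things in the scene. Friction and masses are not known exactly. Their poses are not given: they have to be found in the camera images.
- lever (a joint): Brake lever's hinge (vertical axis), rad: 0 = sprung fully out, 0.25 = against its built-in stop, short of the grip. A return spring always pushes it out: at point lever_press it takes about 3.3 N to start moving and 6.6 N just before the stop; then the stop itself pushes back, rigidly.
- lever_press (a point): Place to push, on the centreline of the blade, 110 mm from the pivot, 150 mm above the table. Aluminium blade: straight, level, 12 mm wide, 14 mm tall, with a 19 mm ball centred 145 mm from the pivot. Turns with the lever: +x level, the way to push; -y along the blade to the ball; z up. The outer face lies 6 mm to -x. Moves 27.5 mm on an arc about lever_pivot. Free space below and outside.
- lever_pivot (a point): The lever's hinge axis, at the height of the blade's middle, 150 mm above the table; same axes as lever_press. The aluminium perch with the pivot stands to 16 mm above and below this height.
- grip: Black rubber grip on the handlebar stub, a level cylinder 32 mm across, 130 mm long (42 mm flange at the pivot end). Origin at its middle, 150 mm above the table; y along the bar, towards the pivot and the post; -x looks to the lever. With the lever at its stop a gap of some 14 mm stays between blade and rubber.
- stand: Fixed bench stand holding the bar: steel foot 120 x 90 x 12 mm and square post, both centred 110 mm to +y of this origin; clamp block 44 mm wide on the post, screw heads up to 176 mm above the table. Origin on the table straight below the bar's axis; y along the bar, -x is the lever's side, facing the robot.
- jar: Loose amber glass jar, 60 mm across, 85 mm tall, origin under its centre. Leave alone.
- can: Loose pale can with a paper band, 66 mm across, 100 mm tall, origin under its centre. Leave alone.
- cup: Loose grey plastic cup, 72 mm across, 85 mm tall, origin under its centre. Leave alone.
- wrench: Loose steel wrench lying flat, 160 mm long along its x, origin under its middle. Leave alone.

How it is judged:
On the way, in this order (a step that is already met when the one before it is completed fails the run):
1. the lever is pressed in to its stop by the fingers (0.23 rad or more) (value of joint lever above 0.23 rad and contact force between the fingers and lever above 2 N), for 0.2 s.
2. the lever has sprung all the way back out (under 0.02 rad) (value of joint lever below 0.02 rad), for 0.1 s.
At the end, for the whole second after the job is handed in: After one press to the stop and a full return, the lever is again at its stop (0.23 rad or more), still, and held there by the fingers with more than 2 N when the program ends and through the second after it (all of step 1 and velocity of joint lever between -0.05 and 0.05 rad/s); the arm keeps its last pose, push and grip.
It fails at once if the lever is forced (over 60 N) (contact force between the arm and lever above 60 N).
It fails at once if the rubber grip is touched (contact force between any of the fingers, the arm and grip above 1 N).
It fails at once if the lever is pinched or taken from its inner side instead of pushed from outside (contact force between the fingers and lever above 1 N and x of the grasp point in the frame of lever_press above 0 m).
It fails at once if a bystander is moved or lifted by more than 15 mm (distance of any of jar, can, cup, wrench from where it was at the start of the episode above 0.015 m).
It also fails if it takes over 38 s, if anything falls off the work surface, if the arm or the gripper's body presses on something with over 40 N, if the wrist force passes 120 N, or if a joint passes its speed limit or range.

### The arm

A 6-joint arm with a two-finger parallel gripper is mounted at the origin on the work surface. World frame = base frame: x ahead of the robot, y to its left, z up, the work surface at z = 0. Lengths are in m, angles in rad, forces in N, time in s.
With the tool pointing down it reaches from about 0.25 to 0.775 m from the base axis. Payload 4 kg.
Tool frame: the origin (TCP) lies at the very end of the fingers, on their centre line; the grasp point (between the pads) lies 19 mm behind it; y points along the fingers, x is the direction in which the jaws open and shut, and the axes are right-handed (so a half turn about y gives the same grasp; the last joint's range is limited). The gripper opens to 94 mm and grips with 3 to 60 N. Pads are 16 mm wide; open, the fingers measure 119 mm over their backs; the gripper's body (75 mm by 177 mm) begins 78 mm behind the grasp point.
Start: joints at [1.095, 0.087, 1.371, -0, 1.684, -0.103], TCP at [0.2, 0.512, 0.206] pointing down, gripper open.
Joint ranges: [-3.1, 3.1], [-0.76, 2.03], [0.27, 2.55], [-1.08, 4.22], [0.17, 2.65], [-2.57, 2.57]. Speed limits (rad/s): [2.79, 2.79, 3.14, 3.14, 3.14, 3.14].

### API

Orientations are given as [roll, pitch, yaw] about the fixed x, y, z axes, in that order (R = Rz(yaw) Ry(pitch) Rx(roll)).
In Python, from bench import robot gives the robot as it stands.
- The arm moves only by the shell command python3 -m handwheel 'ROWS' [OPENING]. ROWS is JSON, a list of rows, each an object with "delta_pos": the shift along the tool's x, y, z in mm, a list of three; "yaw": the turn about the tool's y in rad. A call has 1 to 12 rows; each row is the pose to reach, as a shift and turn from the pose commanded when the call began, along the tool's axes at that moment; what a row does not reach only later rows make up. A row lasts 1/10 s, in which the tool goes at most 50 mm and 8.59 degrees, less where a joint would pass 70% of its speed; a pose out of reach is approached as far as the arm can. A call with a gripper value outside its range is refused whole. OPENING is the closure in counts, from 0 (fully open) to 255 (shut), set as the call begins (- or left out, the last holds). The fingers move at their own pace and stop on an object; the grip force is fixed at half the most. Time passes only in rows, so rows that repeat a pose let the fingers close. It gives the time, the measured TCP pose, the force and the opening at its end, in the units of the state.
- robot.get_obs(): the state, without advancing time (a new reading comes with each control period).
- robot.snapshot(name): name is "side" or "top"; returns a dict with "image" (384x512x3 uint8, red, green, blue), "fx", "fy", "cx", "cy" (pixels), "k1" (the pictures are not rectified: a ray, as slopes to the right and down, at radius r is drawn at 1 + k1 r^2 times it, then the intrinsics apply), "rvec" (rotation vector, rad) and "tvec" (3), from world to camera coordinates, as OpenCV has them. Camera axes: x right, y down, z forward; pixel columns grow to the right and rows downward; lengths in m; the calibration is good to about 2 mm. A picture is of the moment at which its call begins. There is no depth.
- robot.close_job(): hands the job in, once; it reports no verdict.
The state is a dict: "time": time; "joint_positions": joint angles; "qvel": joint speeds; "joint_torque": joint torques, N m; "tool_pos": TCP position; "ee_rot": TCP orientation; "wrist_force": force on the tool from outside, world axes, zero at the start; "wrist_torque": the same for the moment, N m; "width": finger opening in m.
Only numpy, scipy, OpenCV 4.12 (cv2) and the standard library are available. Lean on these libraries where they do the work, as an engineer would, in place of code of your own. Each camera call takes 0.05 s, during which the arm holds its last target.

## Working session

There is one attempt and no reset: what is moved stays moved. The work goes in short steps, Python scripts to look and compute and a shell command to move; the robot and the scene stay as the last step left them, time stands still between calls to the robot, and variables do not carry over. Pictures are saved under pics/ and viewed, and the job is handed in when it is done.

```bash
ls; mkdir -p pics
python3 - <<'E'
from bench import robot
import cv2,json
o=robot.get_obs();print(o)
for n in("side","top"):
    s=robot.snapshot(n);cv2.imwrite(f"pics/{n}0.png",s["image"][:,:,::-1])
    print(n,{k:v for k,v in s.items() if k!="image"})
E
```

```text
pics
{'time': 0.0, 'joint_positions': array([ 1.09486669e+00,  8.79102420e-02,  1.37223433e+00, -3.56805739e-05,
        1.68355289e+00, -1.03132349e-01]), 'qvel': array([-0.00146947,  0.00028993, -0.00145807,  0.0003742 , -0.00061605,
       -0.00121657]), 'joint_torque': array([ 1.65350044e-03, -3.40170157e+01, -3.02434766e+01,  7.18126190e-02,
        3.28050368e-02, -1.50025194e-04]), 'tool_pos': array([0.20010947, 0.51173339, 0.20433872]), 'ee_rot': array([-1.57061491,  0.00209727,  1.19799526]), 'wrist_force': array([-0.22532565,  0.53755529,  0.07681046]), 'wrist_torque': array([-0.01708953, -0.03848739,  0.01068943]), 'width': 0.0940843597719811}
side {'fx': 495.03777401672346, 'fy': 495.03777401672346, 'cx': 259.42203632104616, 'cy': 195.77472944485015, 'k1': -0.16018296459949813, 'rvec': array([ 2.15088557, -0.42008229,  0.20919505]), 'tvec': array([-0.56233903,  0.29120008,  0.87617637])}
top {'fx': 436.6069006311794, 'fy': 436.6069006311794, 'cx': 260.48722918589493, 'cy': 199.7940548571843, 'k1': -0.01783570214703089, 'rvec': array([ 2.23089829, -1.94426201,  0.23662323]), 'tvec': array([0.0137819 , 0.68512915, 1.14934795])}
```

View pics/side0.png

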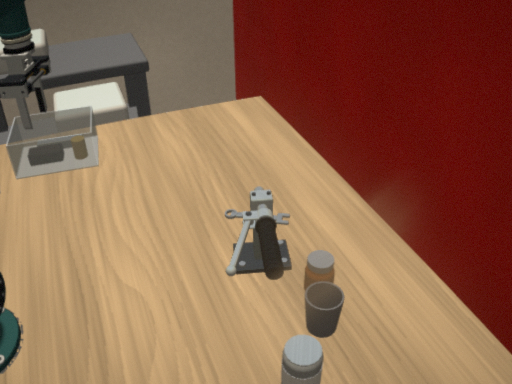

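View pics/top0.png

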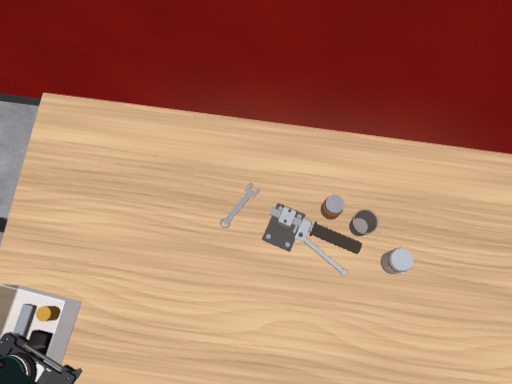

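The side view shows the ball near (231,270) and the grip from (262,222) to (275,275). The top view shows the ball near (344,272), the pivot near (301,237) and the grip to its right. I'll zoom in and triangulate.

Run:
```python
import cv2
a=cv2.imread("pics/side0.png")[180:290,210:350];cv2.imwrite("pics/side0z.png",cv2.resize(a,None,fx=5,fy=5,interpolation=cv2.INTER_CUBIC))
a=cv2.imread("pics/top0.png")[190:290,250:390];cv2.imwrite("pics/top0z.png",cv2.resize(a,None,fx=5,fy=5,interpolation=cv2.INTER_CUBIC))
```

```text
(no output)
```

View pics/side0z.png

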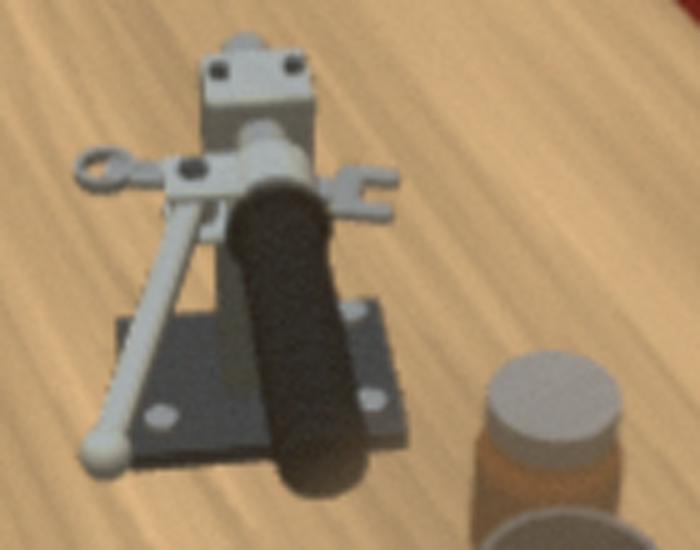

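View pics/top0z.png

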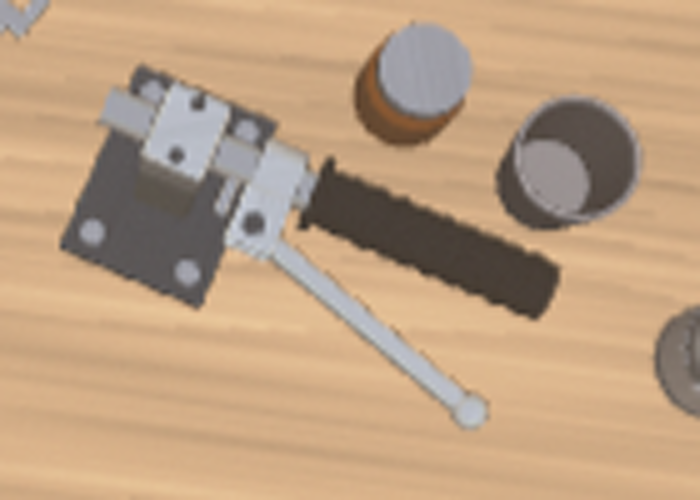

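```bash
cat > h.py <<'E'
import numpy as np,cv2
from bench import robot
def cam(s):
    K=np.array([[s["fx"],0,s["cx"]],[0,s["fy"],s["cy"]],[0,0,1]]);D=np.array([s["k1"],0,0,0.]);R=cv2.Rodrigues(s["rvec"])[0];return K,D,R,s["tvec"]
def ray(c,uv):
    K,D,R,t=c;p=cv2.undistortPoints(np.array([[uv]],float),K,D)[0,0];d=R.T@np.array([p[0],p[1],1]);return -R.T@t,d/np.linalg.norm(d)
def plane(c,uv,z):
    o,d=ray(c,uv);return o+d*(z-o[2])/d[2]
def tri(c1,u1,c2,u2):
    o1,d1=ray(c1,u1);o2,d2=ray(c2,u2)
    A=np.stack([d1,-d2],1);x=np.linalg.lstsq(A,o2-o1,rcond=None)[0];a=o1+d1*x[0];b=o2+d2*x[1];return (a+b)/2,np.linalg.norm(a-b)
def z2(u,off,f=5): return [(u[0]+.5)/f-.5+off[0],(u[1]+.5)/f-.5+off[1]]
E
python3 - <<'E'
from h import *
np.set_printoptions(precision=4,suppress=True)
S=cam(robot.snapshot("side"));T=cam(robot.snapshot("top"))
s=lambda u:z2(u,(210,180));t=lambda u:z2(u,(250,190))
print("ball",tri(S,s((105,453)),T,t((470,411))),plane(S,s((105,453)),.15),plane(T,t((470,411)),.15))
print("screw",tri(S,s((193,168)),T,t((254,223))),plane(S,s((193,168)),.166),plane(T,t((254,223)),.166))
print("grip start/end",plane(T,t((318,193)),.15),plane(T,t((548,292)),.15))
for n,u,z in(("jar",(425,70),.085),("cup",(578,160),.085)):print(n,plane(T,t(u),z))
print("can",plane(T,(401,260),.1),"wrench",plane(T,(225,224),.0),plane(T,(254,188),0))
b=plane(T,t((470,411)),.15);p=plane(T,t((254,223)),.166)
print(b-p,np.linalg.norm((b-p)[:2]))
for u in((290,257),(350,307),(410,359)):print(plane(T,t(u),.157))
print("foot",[plane(T,t(u),.012) for u in((62,245),(200,305),(275,125),(140,65))])
E
```

```text
ball (array([ 0.5016, -0.1308,  0.1512]), np.float64(0.00013146731844941714)) [ 0.5019 -0.1297  0.15  ] [ 0.5018 -0.131   0.15  ]
screw (array([ 0.5806, -0.009 ,  0.1652]), np.float64(0.00021654532136505304)) [ 0.5801 -0.0101  0.166 ] [ 0.5805 -0.009   0.166 ]
grip start/end [ 0.6036 -0.0416  0.15  ] [ 0.5682 -0.1655  0.15  ]
jar [ 0.6935 -0.1004  0.085 ]
cup [ 0.6541 -0.1898  0.085 ]
can [ 0.559 -0.291  0.1  ] wrench [0.6084 0.2037 0.    ] [0.7297 0.1339 0.    ]
[-0.0787 -0.1221 -0.016 ] 0.1452527474365489
[ 0.567  -0.0301  0.157 ]
[ 0.5455 -0.0636  0.157 ]
[ 0.5232 -0.0968  0.157 ]
foot [array([0.5785, 0.0889, 0.012 ]), array([0.5547, 0.0048, 0.012 ]), array([ 0.6665, -0.0263,  0.012 ]), array([0.6917, 0.0575, 0.012 ])]
```

Ball and screw triangulate to 145 mm apart at heights of 151 and 165 mm, which matches the given sizes. Next I'll compute the targets in tool axes.

```bash
cat >> h.py <<'E'
from scipy.spatial.transform import Rotation as Rr
P=np.array([.5806,-.0088]);B=np.array([.5017,-.1309])
a0=np.arctan2(*(P-B)[::-1])
def target(q,gap,half=.008,z=.128):  # TCP for lever angle q with flank 'gap' m outside the outer face
    a=a0+q;y=np.array([np.cos(a),np.sin(a)]);x=np.array([y[1],-y[0]])
    p=P-.11*y-x*(.006+half+gap);return np.array([*p,z]),a
def rel(q,gap,**k):
    o=robot.get_obs();R=Rr.from_euler("xyz",o["ee_rot"]).as_matrix();g,a=target(q,gap,**k)
    ya=np.arctan2(R[1,0],R[0,0])
    return np.round(1000*R.T@(g-o["tool_pos"]),1),"dyaw world",round(a-ya,3)
E
python3 - <<'E'
from h import *
print(a0,target(0,.03),rel(0,.03,z=.204),target(.25,0))
R=Rr.from_euler("xyz",robot.get_obs()["ee_rot"]).as_matrix();print(R.round(3))
E
```

```text
0.9971029926711678 (array([ 0.48394315, -0.07730878,  0.128     ]), np.float64(0.9971029926711678)) (array([-445.4,    1.3, -478.9]), 'dyaw world', np.float64(-0.201)) (array([ 0.53233933, -0.1086344 ,  0.128     ]), np.float64(1.2471029926711679))
[[ 0.364 -0.001 -0.931]
 [ 0.931 -0.001  0.364]
 [-0.001 -1.     0.   ]]
```

```bash
python3 -m handwheel '[{"delta_pos":[-10,0,-10],"yaw":0},{"delta_pos":[-30,0,-32],"yaw":0},{"delta_pos":[-55,0,-59],"yaw":0},{"delta_pos":[-80,0,-86],"yaw":0},{"delta_pos":[-105,0,-113],"yaw":0},{"delta_pos":[-130,0,-140],"yaw":0},{"delta_pos":[-155,0,-167],"yaw":0},{"delta_pos":[-180,0,-194],"yaw":0},{"delta_pos":[-205,0,-220],"yaw":0},{"delta_pos":[-225,0,-242],"yaw":0},{"delta_pos":[-240,0,-258],"yaw":0},{"delta_pos":[-240,0,-258],"yaw":0}]' 255
python3 - <<'E'
from h import *
print(rel(0,.03,z=.204),rel(0,.03))
E
```

```text
time: 1.4
tool_pos: [0.3537, 0.1922, 0.2055]
ee_rot: [-1.572, 0.001, 1.193]
wrist_force: [0.4, -0.4, 0.6]
width: 0.002
(array([-202.5,    1.8, -220.4]), 'dyaw world', np.float64(-0.196)) (array([-202.5,   77.8, -220.3]), 'dyaw world', np.float64(-0.196))
```

```bash
python3 -m handwheel '[{"delta_pos":[-10,0,-10],"yaw":0},{"delta_pos":[-30,0,-32],"yaw":0},{"delta_pos":[-55,0,-59],"yaw":0},{"delta_pos":[-80,0,-86],"yaw":0},{"delta_pos":[-105,0,-113],"yaw":0},{"delta_pos":[-130,0,-140],"yaw":0},{"delta_pos":[-155,0,-167],"yaw":0},{"delta_pos":[-175,0,-190],"yaw":0},{"delta_pos":[-190,0,-208],"yaw":0},{"delta_pos":[-200,0,-218],"yaw":0},{"delta_pos":[-202,0,-220],"yaw":0},{"delta_pos":[-202,0,-220],"yaw":0}]'
python3 - <<'E'
from h import *
print(rel(0,.03))
for n in("side","top"):
    s=robot.snapshot(n);cv2.imwrite(f"pics/{n}1.png",s["image"][:,:,::-1])
    a=s["image"][:,:,::-1];a=a[150:290,170:350] if n=="side" else a[170:290,230:390]
    cv2.imwrite(f"pics/{n}1z.png",cv2.resize(a,None,fx=4,fy=4,interpolation=cv2.INTER_CUBIC))
E
```

```text
time: 2.6
tool_pos: [0.4842, -0.0729, 0.2053]
ee_rot: [-1.57, -0.001, 1.198]
wrist_force: [-0.2, -0.2, 0.1]
width: 0.0007
(array([-4.3, 77.3, -1.4]), 'dyaw world', np.float64(-0.201))
```

View pics/side1z.png

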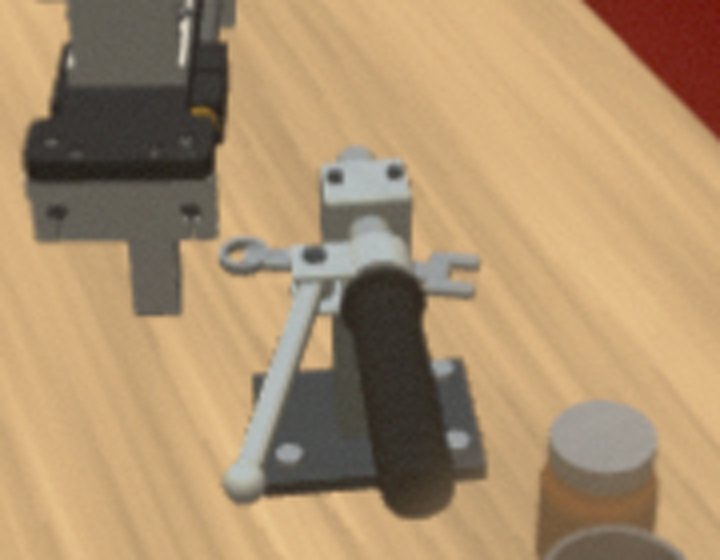

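View pics/top1z.png

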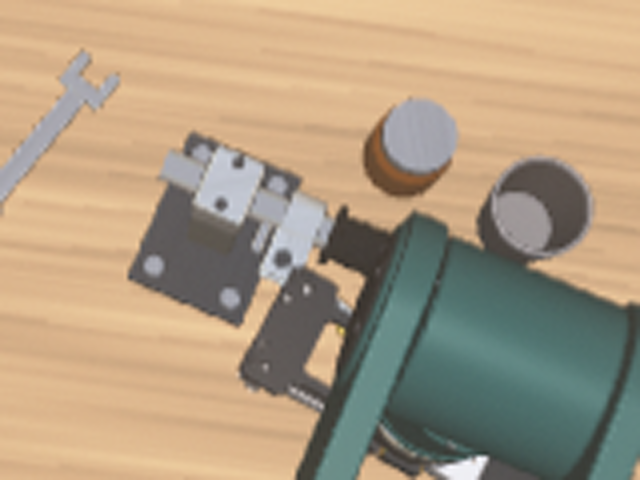

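The closed fingertip, at about (157,312) in the zoomed side view, is outside the lever and above the table, with free space below it. I'll lower it beside the blade.

```bash
python3 -m handwheel '[{"delta_pos":[-2,10,0],"yaw":0},{"delta_pos":[-4,25,0],"yaw":0},{"delta_pos":[-4,40,0],"yaw":0},{"delta_pos":[-4,55,0],"yaw":0},{"delta_pos":[-4,67,0],"yaw":0},{"delta_pos":[-4,75,0],"yaw":0},{"delta_pos":[-4,77,0],"yaw":0},{"delta_pos":[-4,77,0],"yaw":0}]'
python3 - <<'E'
from h import *
print(rel(0,.03),rel(0,0),rel(.25,0))
s=robot.snapshot("side");a=s["image"][150:290,170:350,::-1]
cv2.imwrite("pics/side2z.png",cv2.resize(a,None,fx=4,fy=4,interpolation=cv2.INTER_CUBIC))
E
```

```text
time: 3.5
tool_pos: [0.483, -0.0772, 0.1282]
ee_rot: [-1.57, -0.0, 1.198]
wrist_force: [-1.2, 0.2, -0.0]
width: 0.0005
(array([ 0.2,  0.2, -1. ]), 'dyaw world', np.float64(-0.201)) (array([ -5.8,   0.2, -30.3]), 'dyaw world', np.float64(-0.201)) (array([-11.3,   0.2, -57.4]), 'dyaw world', np.float64(0.049))
```

View pics/side2z.png

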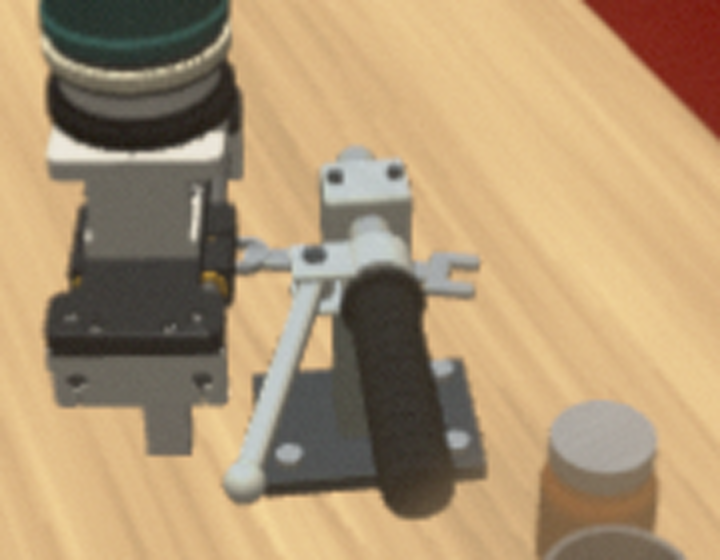

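The tip is 30 mm outside the blade and level with it. I'll push gently in small steps.

```bash
python3 -m handwheel '[{"delta_pos":[-2,0,-8],"yaw":0},{"delta_pos":[-4,0,-17],"yaw":0},{"delta_pos":[-5,0,-24],"yaw":0},{"delta_pos":[-6,0,-28],"yaw":0},{"delta_pos":[-7,0,-32],"yaw":0},{"delta_pos":[-7,0,-36],"yaw":0},{"delta_pos":[-8,0,-40],"yaw":0},{"delta_pos":[-9,0,-44],"yaw":0},{"delta_pos":[-9,0,-44],"yaw":0},{"delta_pos":[-9,0,-44],"yaw":0}]'
python3 - <<'E'
from h import *
R=Rr.from_euler("xyz",robot.get_obs()["ee_rot"]).as_matrix();print(rel(.25,0),(R.T@robot.get_obs()["wrist_force"]).round(2))
E
```

```text
time: 4.55
tool_pos: [0.5208, -0.1012, 0.1285]
ee_rot: [-1.57, -0.001, 1.198]
wrist_force: [-3.2, 3.7, 4.0]
width: 0.0004
(array([ -2.7,   0.5, -13.5]), 'dyaw world', np.float64(0.049)) [ 2.33 -4.04  4.32]
```

```bash
python3 -m handwheel '[{"delta_pos":[-1,0,-3],"yaw":0},{"delta_pos":[-1,0,-6],"yaw":0},{"delta_pos":[-2,0,-9],"yaw":0},{"delta_pos":[-2,0,-11],"yaw":0},{"delta_pos":[-2,0,-12],"yaw":0},{"delta_pos":[-2,0,-12],"yaw":0},{"delta_pos":[-2,0,-12],"yaw":0}]'
python3 - <<'E'
from h import *
R=Rr.from_euler("xyz",robot.get_obs()["ee_rot"]).as_matrix();print(rel(.25,0),(R.T@robot.get_obs()["wrist_force"]).round(2))
E
python3 -m handwheel '[{"delta_pos":[0,0,-1],"yaw":0},{"delta_pos":[0,0,-1],"yaw":0}]'
python3 - <<'E'
from h import *
R=Rr.from_euler("xyz",robot.get_obs()["ee_rot"]).as_matrix();print(rel(.25,0),(R.T@robot.get_obs()["wrist_force"]).round(2))
E
```

```text
time: 5.25
tool_pos: [0.5298, -0.1059, 0.1282]
ee_rot: [-1.566, -0.002, 1.199]
wrist_force: [-7.7, 5.9, 4.3]
width: 0.0004
(array([-1.6,  0.2, -3.3]), 'dyaw world', np.float64(0.048)) [ 2.68 -4.24  9.3 ]
time: 5.45
tool_pos: [0.5298, -0.1059, 0.1282]
ee_rot: [-1.564, -0.002, 1.2]
wrist_force: [-8.4, 6.4, 6.4]
width: 0.0005
(array([-1.6,  0.1, -3.3]), 'dyaw world', np.float64(0.048)) [ 2.88 -6.32 10.2 ]
```

```bash
python3 -m handwheel '[{"delta_pos":[0,0,-1],"yaw":0},{"delta_pos":[0,0,-2],"yaw":0},{"delta_pos":[0,0,-2],"yaw":0},{"delta_pos":[0,0,-2],"yaw":0}]'
python3 - <<'E'
from h import *
R=Rr.from_euler("xyz",robot.get_obs()["ee_rot"]).as_matrix();print(rel(.25,0),(R.T@robot.get_obs()["wrist_force"]).round(2))
for n in("side","top"):
    s=robot.snapshot(n)
    a=s["image"][:,:,::-1];a=a[180:290,210:350] if n=="side" else a[190:290,250:390]
    cv2.imwrite(f"pics/{n}3z.png",cv2.resize(a,None,fx=5,fy=5,interpolation=cv2.INTER_CUBIC))
E
```

```text
time: 5.85
tool_pos: [0.53, -0.106, 0.1281]
ee_rot: [-1.56, -0.002, 1.2]
wrist_force: [-13.2, 8.2, 8.5]
width: 0.0005
(array([-1.6,  0.1, -3.1]), 'dyaw world', np.float64(0.047)) [ 2.86 -8.34 15.35]
```

View pics/side3z.png

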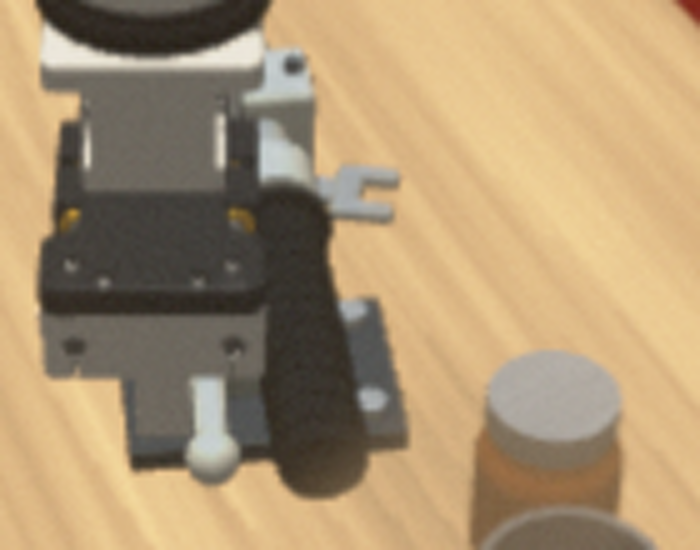

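View pics/top3z.png

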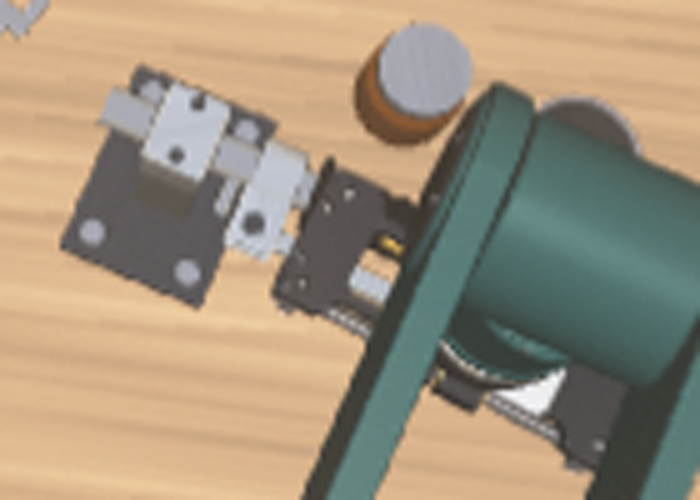

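Run:
```python
from h import *
S=cam(robot.snapshot("side"))
p0=plane(S,z2((105,453),(210,180)),.15)[:2]
for u in((212,455),(213,453)):
    p=plane(S,z2(u,(210,180)),.15)[:2];v=P-p
    print(p,np.linalg.norm(v),np.arctan2(v[1],v[0])-a0, np.arctan2(*(P-p)[::-1])-np.arctan2(*(P-p0)[::-1]))
```

```text
[ 0.53546481 -0.14437051] 0.14288648739558368 0.2523078315771864 0.2556773167161984
[ 0.53613755 -0.1435824 ] 0.14192675577588995 0.2550510765249042 0.25842056166391625
```

By camera the lever is at about 0.25 rad, with 15 N along the push direction, and the force rises with no further motion, so it is at the stop. Now I'll release it fully.

```bash
python3 -m handwheel '[{"delta_pos":[0,0,3],"yaw":0},{"delta_pos":[1,0,8],"yaw":0},{"delta_pos":[3,0,14],"yaw":0},{"delta_pos":[4,0,20],"yaw":0},{"delta_pos":[5,0,26],"yaw":0},{"delta_pos":[7,0,33],"yaw":0},{"delta_pos":[8,0,40],"yaw":0},{"delta_pos":[9,0,47],"yaw":0},{"delta_pos":[9,0,47],"yaw":0},{"delta_pos":[9,0,47],"yaw":0},{"delta_pos":[9,0,47],"yaw":0}]'
python3 - <<'E'
from h import *
R=Rr.from_euler("xyz",robot.get_obs()["ee_rot"]).as_matrix();print(rel(0,0),(R.T@robot.get_obs()["wrist_force"]).round(2))
s=robot.snapshot("side")
a=s["image"][180:290,210:350,::-1]
cv2.imwrite(f"pics/side4z.png",cv2.resize(a,None,fx=5,fy=5,interpolation=cv2.INTER_CUBIC))
E
```

```text
time: 7.1
tool_pos: [0.494, -0.0835, 0.1286]
ee_rot: [-1.572, -0.0, 1.198]
wrist_force: [0.1, 0.5, 0.5]
width: 0.0004
(array([ -3.8,   0.6, -17.8]), 'dyaw world', np.float64(-0.201)) [ 0.51 -0.5   0.12]
```

View pics/side4z.png

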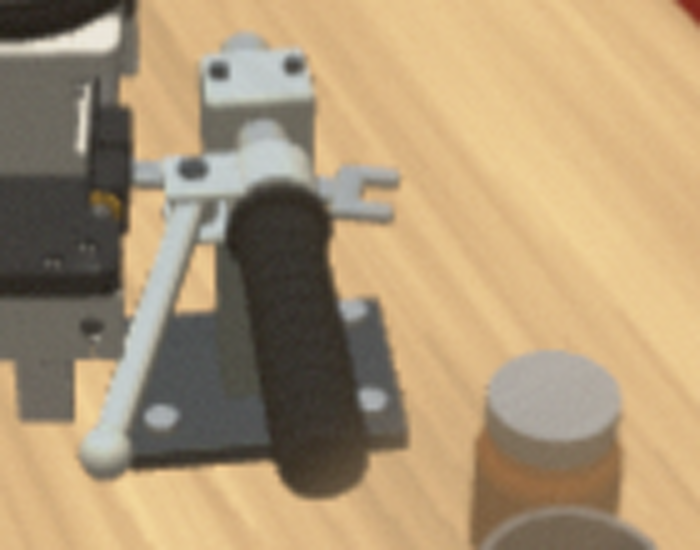

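The lever is fully out again: the ball is at (105,453) in the zoom, same as at the start, and there is no contact force. Now the second press, to the same commanded pose.

```bash
python3 -m handwheel '[{"delta_pos":[-1,0,-6],"yaw":0},{"delta_pos":[-3,0,-13],"yaw":0},{"delta_pos":[-4,0,-18],"yaw":0},{"delta_pos":[-5,0,-23],"yaw":0},{"delta_pos":[-6,0,-28],"yaw":0},{"delta_pos":[-7,0,-33],"yaw":0},{"delta_pos":[-8,0,-38],"yaw":0},{"delta_pos":[-9,0,-42],"yaw":0},{"delta_pos":[-9,0,-44],"yaw":0},{"delta_pos":[-9,0,-46],"yaw":0},{"delta_pos":[-9,0,-47],"yaw":0},{"delta_pos":[-9,0,-47],"yaw":0}]'
python3 -m handwheel '[{"delta_pos":[0,0,0],"yaw":0},{"delta_pos":[0,0,0],"yaw":0},{"delta_pos":[0,0,0],"yaw":0},{"delta_pos":[0,0,0],"yaw":0},{"delta_pos":[0,0,0],"yaw":0}]'
python3 - <<'E'
from h import *
o=robot.get_obs();R=Rr.from_euler("xyz",o["ee_rot"]).as_matrix();print(rel(.25,0),(R.T@o["wrist_force"]).round(2),o["qvel"].round(4))
s=robot.snapshot("side")
a=s["image"][180:290,210:350,::-1]
cv2.imwrite(f"pics/side5z.png",cv2.resize(a,None,fx=5,fy=5,interpolation=cv2.INTER_CUBIC))
E
```

```text
time: 8.35
tool_pos: [0.53, -0.1058, 0.1281]
ee_rot: [-1.559, -0.002, 1.2]
wrist_force: [-13.5, 9.3, 8.2]
width: 0.0007
time: 8.85
tool_pos: [0.53, -0.1058, 0.1281]
ee_rot: [-1.559, -0.002, 1.2]
wrist_force: [-12.9, 8.4, 8.2]
width: 0.0005
(array([-1.8,  0.1, -3.2]), 'dyaw world', np.float64(0.047)) [ 3.21 -8.04 15.15] [-0.0003  0.0011 -0.0001 -0.0016 -0.0003 -0.    ]
```

View pics/side5z.png

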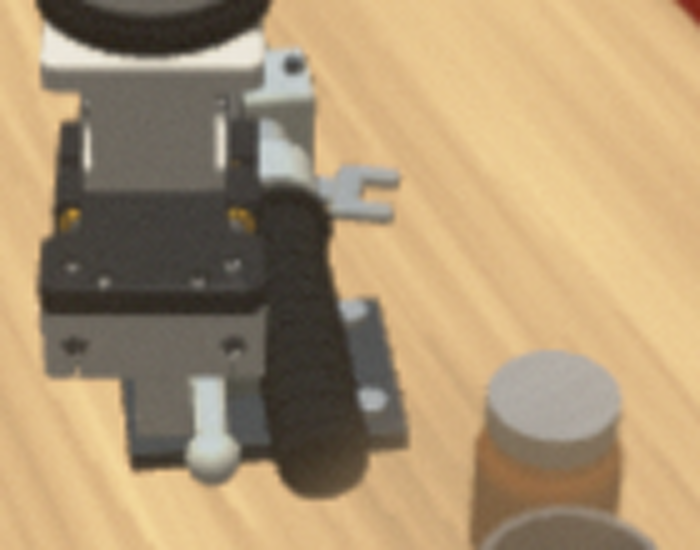

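The ball is at (212,455) again, the same stop position, held with a steady 15 N and the arm still. I'll hand it in.

```bash
python3 -c "
from bench import robot
print(robot.close_job())"
```

```text
the job is handed in; nothing more can be done
None
```

I pressed the lever to its stop with the closed fingers, let it spring fully out, then pressed it to the stop again. I handed the job in at about 9 s with the lever still held there. No verdict was reported.

**Checks that agreed:**
- **First press:** the camera put the lever at about 0.25 rad. The push force rose to 15 N with no further motion.
- **Return:** the ball was back at its starting pixel in the side view, with no contact force.
- **Second press:** the ball was at the same pixel as in the first press, with a steady 15 N and joint speeds near zero. The side view still showed a gap between the blade and the grip.

**Checks that disagreed or were limited:**
- **Finger position:** at the stop, the fingers were about 3 mm short of where I had calculated. I put this down to the camera calibration and the finger width.
- **Vertical force:** there was also about 8 N upward on the tool, probably friction on the blade.
- **Bystanders:** I did not measure the jar, can, cup and wrench again at the end. The arm stayed well above or away from them, and the jar and wrench looked unmoved in the last side view. The can was out of frame and only the cup's rim was visible.

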